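Stand up the round-topped backboard of a bat drying stand

ROBOT

A 6-joint arm with a two-finger parallel gripper is mounted at the origin on the work surface. World frame = base frame: x ahead of the robot, y to its left, z up, the work surface at z = 0. Lengths are in m, angles in degrees, forces in N, time in s.
With the tool pointing down it reaches from about 0.25 to 0.725 m from the base axis. Payload 9.7 kg.
Tool frame: the origin (TCP) lies between the finger pads; the fingertips stand 25 mm ahead of it and the grasp point (between the pads) lies 6 mm ahead of it; z points along the fingers, y is the line along which they close (so a half turn about z gives the same grasp; the last joint's range is limited). The gripper opens to 85 mm and grips with 20 to 120 N. Pads are 22 mm wide; open, the fingers measure 114 mm over their backs; the gripper's body (76 mm by 85 mm) begins 54 mm behind the grasp point. The pads swing forward as they close: fully open they stand 13 mm farther back than shut.
Start: joints at [-67.494, 4.979, 10.078, 95.1, 0, 90], TCP at [0.211, -0.508, 0.256] pointing down, gripper open.
Joint ranges: [-179.16, 179.16], [-48.56, 103.87], [-65.8, 70.77], [-126.05, 130.52], [-82.76, 87.17], [-180, 180]. Speed limits (degrees/s): [127.2, 127.2, 147.25, 180, 180, 180].

INTERFACE

Orientations are given as [roll, pitch, yaw] about the fixed x, y, z axes, in that order (R = Rz(yaw) Ry(pitch) Rx(roll)).
In Python, from workcell import bot gives the robot as it stands.
- The arm moves only by the tool creep_tool, called after "Call:" by a JSON object that holds its "op" and its "data", one argument or row to a line. Schema: {"type":"object","properties":{"segments":{"type":"object","properties":{"rows":{"type":"array","items":{"type":"array","items":{"type":"number"},"minItems":5,"maxItems":5},"minItems":1,"maxItems":5}},"additionalProperties":false,"required":["rows"]},"grip_n":{"type":"number"},"only":{"type":"string"},"quiet":{"type":"boolean"},"lines":{"type":"string"}},"required":["segments"],"additionalProperties":false}. segments is an object whose key "rows" holds a list of rows, 1 to 5 of them, each of 5 numbers: dx, dy, dz in cm, then a turn about the tool's z in degrees, then the finger opening in m; each row is the pose to reach, as a shift and turn from the pose commanded when the call began, along the tool's axes at that moment; what a row does not reach only later rows make up. A row lasts 1/12 s, in which the tool goes at most 0.0417 m and 7.16 degrees, less where a joint would pass 70% of its speed; a pose out of reach is approached as far as the arm can. The fingers move at their own pace and stop on an object; grip_n is the grip in N (left out, the last holds). Time passes only in rows, so rows that do not move let the fingers close. The tool returns the time, the measured TCP pose, the force, the opening and the grip force at its end. only (a regular expression) keeps the lines of the reply that match it, lines (a string "A,B") keeps lines A to B, and quiet returns only ok. Input that does not fit is refused with a message, and nothing moves.
- bot.get_obs(): the state, without advancing time (a new reading comes with each control period).
- bot.camera(name): name is "scene" or "top" or "wrist"; returns the picture (384x512x3 uint8, blue, green, red); there is no depth.
- bot.camera_info(name): a dict with "mtx" (3x3 intrinsics, pixels), "extrinsics" (4x4, takes a point from camera to world coordinates). Camera axes: x right, y down, z forward; pixel columns grow to the right and rows downward; lengths in m; the calibration is good to about 2 mm. The wrist camera is an equidistant fisheye: a pixel r from the principal point sees the ray r / f radians off the axis. A picture is of the moment at which its call begins: read the wrist's pose just before it. camera_info takes no time and is no camera call; for the wrist camera it gives the pose at the moment of the call.
- bot.job_done(): hands the job in; it is judged then, once.
The state is a dict: "time": time; "q": joint angles; "qd": joint speeds; "joint_efforts": joint torques, N m; "ee_pos": TCP position; "tcp_rot": TCP orientation; "wrist_force": force on the tool from outside, world axes, zero at the start; "torque": the same for the moment, N m; "opening": finger opening in m; "grasp_force": force on a finger pad.
Only numpy, scipy, OpenCV 4.12 (cv2) and the standard library are available. Lean on these libraries where they do the work, as an engineer would, in place of code of your own. Each camera call takes 0.05 s, during which the arm holds its last target. There are 200 camera calls.

TASK

The next pair of glued bats will be leaned against the drying stand with the round-topped board, so fold that board up about its hinge until it stands straight upright, and let go of it there. Leave the other stand's square-topped board leaning just as it is.

Things in the scene. Friction and masses are not known exactly. Their poses are not given: they have to be found in the camera images.
- round_stand: Base of the stand with the round-topped board: wooden slab 170 (x) by 150 (y) by 18 mm, screwed to the bench, turned up to 30 degrees. Origin: centre of its underside, z up. The hinge line runs along its y, straight above the origin, 26 mm over the bench. The board leans over its -x half, roughly towards the robot. A brass weight 40 mm wide, 26 mm high sits on its +x half.
- round_board (a joint): Angle of the round-topped brown wooden board: 0 level, to the stand's -x; 1.571 upright, no stop there; grows as it is raised. Starts 0.9 to 1.2, stops 0 and 2.6. 130 mm wide, 12 thick, reaches 150 from the hinge line (midplane through it); upper end a half circle, radius 65. Stiff hinge, 0.3 N m (2 to 3 N at the top): stays where left. About 130 g.
- round_top (a point): Top of the round-topped board's rim, mid width and mid thickness, 150 mm from the hinge line. Axes: x down the board to the hinge, y along the hinge, z out of the board's upper face (up and away from the robot while it leans).
- square_top (a point): Middle of the top edge of the other stand's board, which has square corners and is otherwise the same (130 mm wide, 150 mm from its hinge, 12 mm thick, same stiff hinge and base). Axes as for round_top. It leans at its own angle and is to be left alone.

How it is judged (in metres and radians):
At the end, for the whole second after the job is handed in: The round-topped board stands upright to within 10 degrees either way, still and released, and the top edge of the square-topped board is within 20 mm of where it was (value of joint round_board between 1.396 and 1.745 rad and velocity of joint round_board between -0.05 and 0.05 rad/s and distance of square_top from where it was at the start of the episode below 0.02 m); the robot touches nothing.
It fails at once if the square-topped board is moved (its top edge by more than 20 mm) (distance of square_top from where it was at the start of the episode above 0.02 m).
It also fails if it takes over 35 s, if anything falls off the work surface, if the arm or the gripper's body presses on something with over 40 N, if the wrist force passes 120 N, or if a joint passes its speed limit or range.

## Working session

There is one attempt and no reset: what is moved stays moved. The work goes in short steps, Python scripts to look and compute and a tool call to move; the robot and the scene stay as the last step left them, time stands still between calls to the robot, and variables do not carry over. Pictures are saved under pics/ and viewed, at most 10 in all, crops included, and the job is handed in when it is done.

```bash
ls; mkdir -p pics; python3 - <<'E'
from workcell import bot
import cv2,numpy as np
for n in("scene","top"):
    cv2.imwrite(f"pics/{n}0.png",bot.camera(n)); i=bot.camera_info(n); print(n,np.round(i["mtx"],1).tolist(),np.round(i["extrinsics"],3).tolist())
o=bot.get_obs();print(o["time"],o["ee_pos"],o["tcp_rot"])
E
```

```text
pics
workcell.py
scene [[395.1, 0.0, 259.1], [0.0, 395.1, 187.6], [0.0, 0.0, 1.0]] [[0.515, 0.567, -0.643, 1.173], [0.857, -0.351, 0.378, -0.376], [-0.011, -0.745, -0.666, 0.657], [0.0, 0.0, 0.0, 1.0]]
top [[416.3, 0.0, 260.7], [0.0, 416.3, 193.8], [0.0, 0.0, 1.0]] [[-0.024, -0.985, 0.174, 0.431], [-1.0, 0.025, 0.008, -0.035], [-0.012, -0.173, -0.985, 0.871], [0.0, 0.0, 0.0, 1.0]]
0.1 [ 0.21043932 -0.50793629  0.25564471] [-1.79928634e+02  1.56779542e-03  2.25040802e+01]
```

View pics/scene0.png

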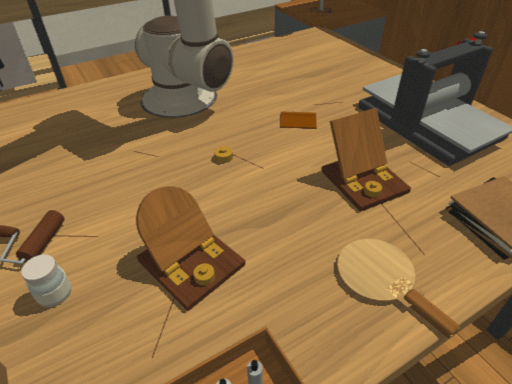

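View pics/top0.png

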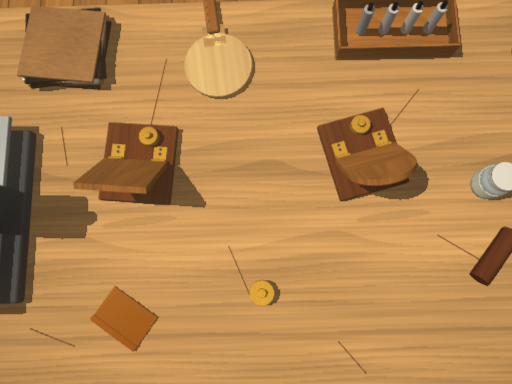

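The scene picture shows the round board at (175,225) left and the square one at (360,145). In the top view the round stand is at (365,155) and the square at (140,160). Next I'll enlarge the round stand.

```bash
python3 - <<'E'
import cv2,numpy as np
a=cv2.imread("pics/top0.png")[95:210,305:435]; b=cv2.imread("pics/scene0.png")[180:310,120:250]
b=b[:115]if 0 else b
r=lambda x:cv2.resize(x,None,fx=4,fy=4,interpolation=cv2.INTER_CUBIC)
cv2.imwrite("pics/ta.png",r(a));cv2.imwrite("pics/sb.png",r(b))
E
```

```text
(no output)
```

View pics/ta.png

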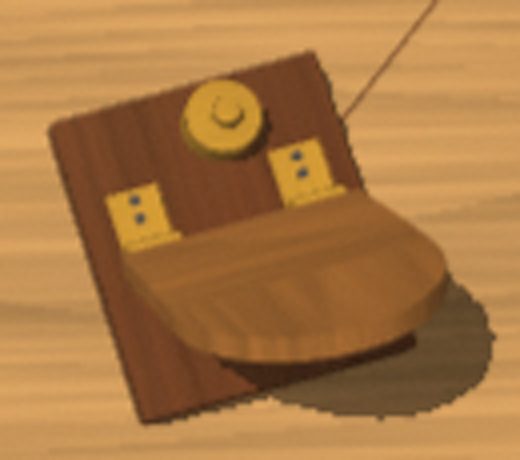

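View pics/sb.png

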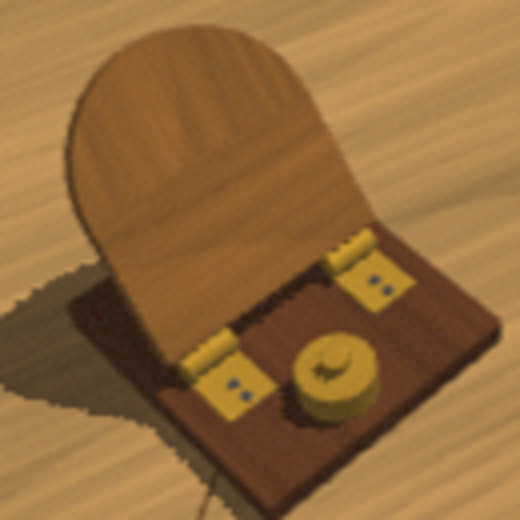

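The top crop shows base corners at (50,128), (315,52), (415,340) and (145,422), in 4x crop pixels. The scene crop shows the rim running through (68,165), (200,25) and (340,155), with base corners at (275,515) and (500,325). I'll fit the pose and angle to these.

```bash
cat > h.py <<'E'
import numpy as np
from workcell import bot
from scipy.optimize import least_squares
I={n:bot.camera_info(n) for n in("scene","top")}
def proj(n,P):
    K=I[n]["mtx"];E=np.array(I[n]["extrinsics"]);c=(np.asarray(P)-E[:3,3])@E[:3,:3];u=c@np.array(K).T
    return u[:,:2]/u[:,2:]
def Rz(a):return np.array([[np.cos(a),-np.sin(a),0],[np.sin(a),np.cos(a),0],[0,0,1]])
def stand(p,L):return np.asarray(L)@Rz(p[2]).T+[p[0],p[1],0]
def board(p,s,y,z):  # s along, y, z offset normal
    t=p[3];s,y=np.broadcast_arrays(s,y)
    return stand(p,np.stack([-s*np.cos(t)+z*np.sin(t),y,.026+s*np.sin(t)+z*np.cos(t)],-1))
a=np.linspace(-np.pi/2,np.pi/2,181)
def rim(p,z):
    return board(p,np.r_[np.linspace(.03,.085,40),.085+.065*np.cos(a),np.linspace(.03,.085,40)],np.r_[-.065*np.ones(40),.065*np.sin(a),.065*np.ones(40)],z)
E
python3 - <<'E'
from h import *
C=np.array([[.085,.075,.018],[.085,-.075,.018],[-.085,-.075,.018],[-.085,.075,.018]])
ct=np.array([[50,128],[315,52],[415,340],[145,422]])/4+[305,95]
cs=np.array([[275,515],[500,325]])/4+[120,180]
rs=np.array([[68,165],[90,90],[140,42],[200,25],[260,45],[300,95],[340,155]])/4+[120,180]
def f(p):
    q=proj("scene",rim(p,.006));d=np.linalg.norm(rs[:,None]-q[None],axis=2).min(1)
    return np.r_[(proj("top",stand(p,C))-ct).ravel(),(proj("scene",stand(p,C[[1,0]]))-cs).ravel(),d]
for t in(.9,1.2):
  r=least_squares(f,[.53,-.25,.3,t]);print(r.x,np.degrees(r.x[2:]),np.round(r.fun,1),r.x[3])
p=r.x;np.save("p.npy",p)
print("top",board(p,.15,0,0),"low face pts",board(p,np.array([.1,.13]),0,-.006),"upright top",stand(p,[0,0,.176]))
o=bot.get_obs();print(o["ee_pos"],o["tcp_rot"],o["q"])
E
```

```text
[ 0.66520391 -0.24535036  0.26828748  0.99733239] [15.37174026 57.14293668] [-1.6 -1.9 -1.5 -2.3  1.  -0.4  0.2 -0.3 -2.9 -1.1 -0.5 -2.   0.2  0.4
  0.4  0.1  0.4  1.2  0.8] 0.9973323893493659
[ 0.66513846 -0.24525419  0.26715181  0.99424149] [15.30667101 56.96584097] [-1.6 -1.9 -1.5 -2.2  0.9 -0.3  0.1 -0.3 -2.9 -1.1 -0.5 -2.   0.3  0.4
  0.5  0.1  0.4  1.2  0.8] 0.9942414860950335
top [ 0.5862683  -0.26684049  0.15175186] low face pts [[ 0.60770671 -0.26097293  0.10656374]
 [ 0.59193268 -0.26529019  0.13171411]] upright top [ 0.66513846 -0.24525419  0.176     ]
[ 0.21043932 -0.50793629  0.25564471] [-1.79928634e+02  1.56779542e-03  2.25040802e+01] [-6.74949052e+01  5.00768304e+00  1.00376763e+01  9.51013595e+01
 -1.56653047e-03  9.00010165e+01]
```
Residuals 2 px ~ 3-4mm. OK. Board at yaw 15.3°, theta ~57° .

The fit puts the stand at (0.665, -0.245), yaw 15.3°, with the board at about 57°. I'll push it up with closed, downward-pointing fingers from the robot's side, aligned to the stand's x.

The manual's scale: shifts go in cm. Converting my numbers, 0.19 m is 19, -0.043 m is -4.3.

Call:
{"op": "creep_tool", "data": {
  "segments": {"rows":[[3.8,-0.9,0,1.4,0],[7.6,-1.7,0,2.8,0],[11.4,-2.6,0,4.3,0],[15.2,-3.4,0,5.8,0],[19,-4.3,0,7.2,0]]},
  "grip_n": 40
}}

```text
time: 0.52
ee_pos: [0.3707, -0.3944, 0.2559]
tcp_rot: [-180.0, 0.0, 15.2]
wrist_force: [-0.2, 0.1, 0.8]
opening: 0.0257
grasp_force: 0.0
```

```bash
cat >> h.py <<'E'
def rel(p,L,z):
    o=bot.get_obs();from_=np.array(o["ee_pos"]);y=np.radians(o["tcp_rot"][2])
    d=np.r_[stand(p,[L[0],L[1],0])[:2],z]-from_
    loc=(np.r_[from_[:2],0]-[p[0],p[1],0])@Rz(p[2])
    print("t",o["time"],"stand-local",loc[:2].round(4),"z",from_[2].round(4),"yaw",o["tcp_rot"][2],"tool delta",np.round([d[0]*np.cos(y)+d[1]*np.sin(y),d[0]*np.sin(y)-d[1]*np.cos(y),-d[2]],4),"F",np.round(o["wrist_force"],1))
E
python3 -c "
from h import *
rel(np.load('p.npy'),[-.14,0],.15)"
```

```text
t 0.5167 stand-local [-0.3233 -0.0661] z 0.2559 yaw 15.200437093500032 tool delta [ 0.1832 -0.0665  0.1059] F [-0.2  0.1  0.8]
```

Scaled: 0.18 m is 18, 0.147 m is 14.7.

Call:
{"op": "creep_tool", "data": {
  "segments": {"rows":[[3.7,-1.3,1,0,0],[7.3,-2.7,2,0,0],[11,-4,3,0,0],[14.7,-5.3,4,0,0],[18,-6.6,5,0,0]]}
}}

```text
time: 0.93
ee_pos: [0.5274, -0.2828, 0.2054]
tcp_rot: [-180.0, 0.0, 15.3]
wrist_force: [-0.1, -1.1, 0.4]
opening: 0.0001
grasp_force: 0.0
```

Call:
{"op": "creep_tool", "data": {
  "segments": {"rows":[[0,0,3,0,0],[0,0,5.6,0,0],[0,0,5.6,0,0]]}
}}

```text
time: 1.18
ee_pos: [0.5243, -0.2827, 0.1442]
tcp_rot: [-179.7, 0.4, 15.4]
wrist_force: [-0.9, 0.7, -0.7]
opening: -0.0003
grasp_force: 0.0
```

```bash
python3 -c "
from h import *
import cv2
p=np.load('p.npy')
rel(p,[-.017,0],.15)
im=bot.camera('scene');cv2.imwrite('pics/s1.png',cv2.resize(im[130:330,80:300],None,fx=2.5,fy=2.5))"
```

```text
t 1.1833 stand-local [-0.1458  0.0011] z 0.1442 yaw 15.38964398196398 tool delta [ 0.1288  0.0013 -0.0058] F [-0.9  0.7 -0.7]
```

View pics/s1.png

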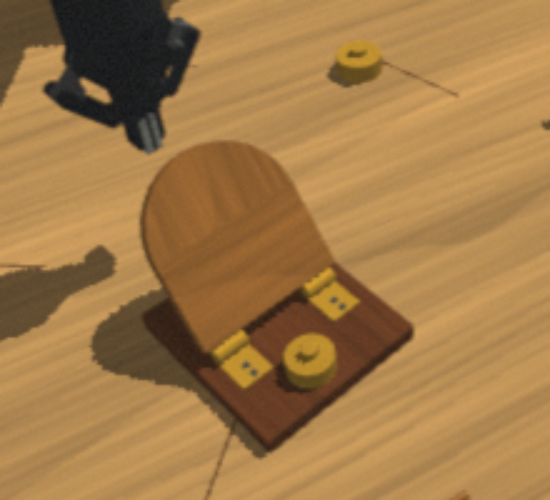

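The picture shows the closed fingertips at (148,140), clear and behind the board top at (215,145). I'll push from here.

Scaled: 0.05 m is 5, 0.04 m is 4.

Call:
{"op": "creep_tool", "data": {
  "segments": {"rows":[[1,0,-0.2,0,0],[2,0,-0.4,0,0],[3,0,-0.6,0,0],[4,0,-0.6,0,0],[5,0,-0.6,0,0]]}
}}

```text
time: 1.65
ee_pos: [0.5749, -0.2717, 0.1587]
tcp_rot: [179.9, -0.0, 15.3]
wrist_force: [-6.9, -0.4, 5.4]
opening: -0.0003
grasp_force: 3.3
```

Call:
{"op": "creep_tool", "data": {
  "segments": {"rows":[[0.6,0,0,0,0],[1.2,0,0,0,0],[1.8,0,0,0,0],[2.4,0,0,0,0],[3,0,0,0,0]]}
}}

```text
time: 2.07
ee_pos: [0.6038, -0.2634, 0.1571]
tcp_rot: [180.0, -0.0, 15.3]
wrist_force: [-3.9, -0.8, 2.7]
opening: 0.0003
grasp_force: 1.8
```

```bash
python3 -c "
from h import *
p=np.load('p.npy')
rel(p,[-.017,0],.15)"
```

```text
t 2.0667 stand-local [-0.064  -0.0013] z 0.1571 yaw 15.293965972234455 tool delta [ 0.047  -0.0014  0.0071] F [-3.9 -0.8  2.7]
```

Call:
{"op": "creep_tool", "data": {
  "segments": {"rows":[[0.6,0,0,0,0],[1.2,0,0,0,0],[1.8,0,0,0,0],[2.4,0,0,0,0],[3,0,0,0,0]]}
}}

```text
time: 2.48
ee_pos: [0.6333, -0.2556, 0.1598]
tcp_rot: [179.8, -0.2, 15.3]
wrist_force: [-5.4, -0.3, 23.8]
opening: 0.0002
grasp_force: 3.6
```

Call:
{"op": "creep_tool", "data": {
  "segments": {"rows":[[0.4,0,0,0,0],[0.8,0,0,0,0],[1.2,0,0,0,0],[1.2,0,0,0,0],[1.2,0,0,0,0]]}
}}

```text
time: 2.9
ee_pos: [0.6451, -0.2522, 0.1582]
tcp_rot: [179.9, -0.2, 15.3]
wrist_force: [-0.6, -1.6, 9.4]
opening: -0.0002
grasp_force: 0.0
```

```bash
python3 -c "
from h import *
import cv2
p=np.load('p.npy')
rel(p,[-.017,0],.15)
im=bot.camera('scene');cv2.imwrite('pics/s2.png',cv2.resize(im[130:310,110:260],None,fx=3.3,fy=3.3,interpolation=2))"
```

```text
t 2.9 stand-local [-0.0211 -0.0014] z 0.1582 yaw 15.325684064462092 tool delta [ 0.0041 -0.0014  0.0082] F [-0.6 -1.6  9.4]
```

View pics/s2.png

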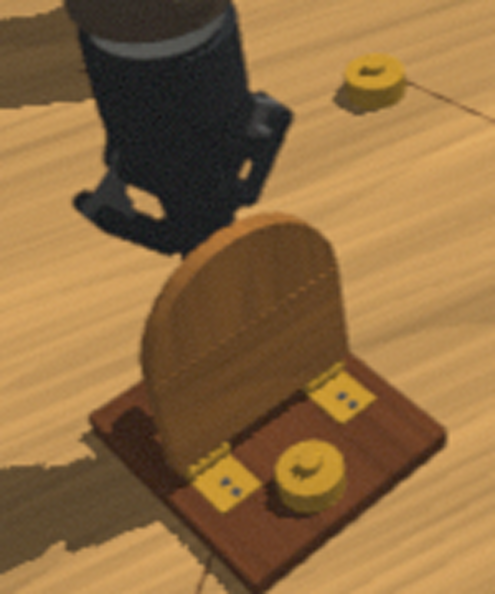

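The picture shows the board nearly upright, with its rim top at (270,215) and the gripper close behind it. There is some upward force, so I'll lift first, then back away and measure.

Call:
{"op": "creep_tool", "data": {
  "segments": {"rows":[[0,0,-0.5,0,0],[0,0,-1.2,0,0],[-0.8,0,-2,0,0],[-3,0,-2.5,0,0],[-6,0,-2.5,0,0]]}
}}

```text
time: 3.37
ee_pos: [0.5862, -0.2678, 0.1823]
tcp_rot: [180.0, -0.1, 15.4]
wrist_force: [0.7, -1.1, 0.7]
opening: -0.0005
grasp_force: 0.0
```

```bash
python3 -c "
from h import *
import cv2
p=np.load('p.npy')
rel(p,[-.017,0],.15)
im=bot.camera('scene');x=cv2.resize(im[130:310,110:260],None,fx=3.3,fy=3.3,interpolation=2);y=x.copy()
for t,c in((80,(255,0,0)),(90,(0,255,0)),(100,(0,0,255))):
  p[3]=np.radians(t)
  for u,v in ((proj('scene',rim(p,.006))-[110,130])*3.3): cv2.circle(y,(int(u),int(v)),1,c,-1)
cv2.imwrite('pics/s3.png',np.hstack([x[:400,:390],y[:400,:390]]))"
```

```text
t 3.3667 stand-local [-0.0821 -0.0009] z 0.1823 yaw 15.40238204814253 tool delta [ 0.0651 -0.0008  0.0323] F [ 0.7 -1.1  0.7]
```

View pics/s3.png

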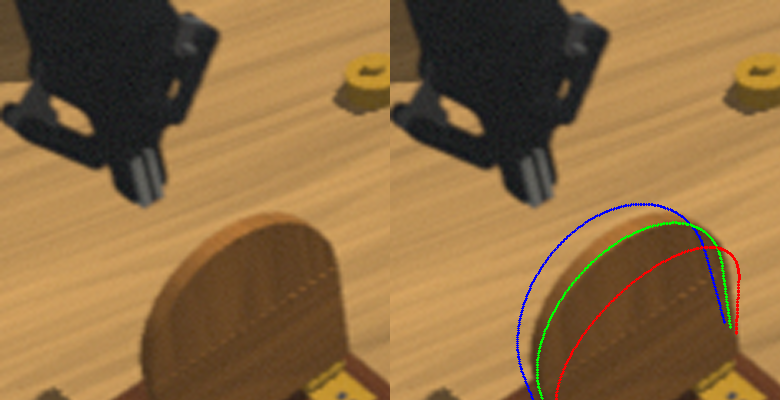

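The left panel shows the board free-standing, with the gripper clear. In the overlay its front rim follows the green 90° outline, far from the blue 80° and red 100° ones. The final finger position, which gives about 89°, agrees.

```bash
python3 -c "
from workcell import bot
print(bot.job_done())"
```

```text
the job is handed in; nothing more can be done
None
```

The round-topped board is up at about 90° (measured from the scene camera and the final finger position) and released, the arm never went near the square-topped board, and the job was handed in at about 3.4 s; no pass or fail result was shown.

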